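# Close a fishing reel with its bayonet cap, held at the half mark

## Robot

A 7-joint arm with a two-finger parallel gripper is mounted at the origin on the work surface. World frame = base frame: x ahead of the robot, y to its left, z up, the work surface at z = 0. Lengths are in mm, angles in rad, forces in N, time in s.
With the tool pointing down it reaches from about 400 to 875 mm from the base axis. Payload 4.4 kg.
Tool frame: the origin (TCP) lies at the very end of the fingers, on their centre line; the grasp point (between the pads) lies 19 mm behind it; z points along the fingers, y is the line along which they close (so a half turn about z gives the same grasp; the last joint's range is limited). The gripper opens to 85 mm and grips with 20 to 120 N. Pads are 22 mm wide; open, the fingers measure 114 mm over their backs; the gripper's body (76 mm by 85 mm) begins 54 mm behind the grasp point. The pads swing forward as they close: fully open they stand 13 mm farther back than shut.
Start: joints at [1.109, 0.628, 0.038, 1.517, -0.027, 0.996, -0.02], TCP at [250.635, -599.75, 192.813] pointing down, gripper open.
Joint ranges: [-3.06, 3.06], [-0.37, 2.12], [-1.25, 1.32], [0.18, 2.47], [-1.1, 4.24], [0.23, 1.98], [-2.94, 2.94]. Speed limits (rad/s): [2.57, 2.57, 3.14, 3.14, 3.14, 3.14, 3.14].

## Interface

Orientations are given as [roll, pitch, yaw] about the fixed x, y, z axes, in that order (R = Rz(yaw) Ry(pitch) Rx(roll)).
In Python, from cell import ctrl gives the robot as it stands.
- The arm moves only by the tool step_arm, never from a script. Its argument "series" is a list that holds one entry, the list of rows, each a list of 7 numbers: the turn, a rotation vector about the tool's x, y, z as a fraction of full scale, then the shift along the tool's x, y, z as a fraction of full scale, then the closure, from 0 (fully open) to 1 (shut). In form: [[[ax, ay, az, tx, ty, tz, gripper], ...]]. A call has 1 to 12 rows; each row shifts and turns the commanded pose from where the row before left it, along the tool's axes as they then stand; what a row does not reach is not made up. Full scale, the value 1, is 150 mm for a shift and 45 degrees for a turn. A row lasts 1/10 s, in which the tool goes at most 50 mm and 8.59 degrees, less where a joint would pass 70% of its speed; a pose out of reach is approached as far as the arm can. A call with a number of a shift or a turn outside -1 to 1 is refused whole. A call with a gripper value outside its range is refused whole. The fingers move at their own pace and stop on an object; the grip force is fixed at half the most. Time passes only in rows, so rows that do not move let the fingers close. It gives the time, the measured TCP pose, the force, the opening and the grip force at its end, in the units of the state.
- ctrl.read_state(): the state, without advancing time (a new reading comes with each control period).
- ctrl.get_image(name): name is "side" or "top" or "wrist"; returns a dict with "img" (384x512x3 uint8, red, green, blue), "fx", "fy", "cx", "cy" (pixels), "dist" ([k1, k2, p1, p2, k3] as OpenCV has them; the pictures are not rectified), "R" (3x3) and "t" (3): a world point X has camera coordinates R X + t. Camera axes: x right, y down, z forward; pixel columns grow to the right and rows downward; lengths in mm; the calibration is good to about 2 mm. A picture is of the moment at which its call begins. There is no depth.
- ctrl.finish_job(): hands the job in; it is judged then, once.
Trained networks look in a picture, given as the dict that the camera call returned (one of the last four; its "shot" number tells which), for a name from the list of things; names that differ only in an ending like _2 or _b are one class to them, and where a whole thing is asked for, a point or a joint stands for the part that bears it (a point fixed in the world has none). Each returns a list of dicts, best first, with "score" (0 to 1); they miss things now and then, are a little off and sometimes report something else, mostly with a low value. They report only what shows in the picture. A call takes as long as a camera call. They do not tell look-alikes from the thing itself.
- ctrl.recognise(picture, thing): "centre" ([column, row] in pixels, amid what is visible of it).
The state is a dict: "clock": time; "qpos": joint angles; "qd": joint speeds; "tau": joint torques, N m; "eef_pos": TCP position; "tool_rot": TCP orientation; "force": force on the tool from outside, world axes, zero at the start; "torque": the same for the moment, N m; "width": finger opening in mm; "gripper_force": force on a finger pad.
Only numpy, scipy, OpenCV 4.12 (cv2) and the standard library are available. Lean on these libraries where they do the work, as an engineer would, in place of code of your own. Each camera call takes 0.05 s, during which the arm holds its last target. There are 200 camera calls.

## Task

Fit the reel's loose side plate over the two brass pins on the reel until it lies flush, then put the orange bayonet cap down through the plate's black collar, its wing in line with the two pins, until its flange rests on the collar. Turn the cap clockwise to the yellow mark, half way to the red lock mark, and never so far that the lock clicks. Finish with the gripper still holding the cap's wing there, and leave the other things on the bench where they are.

Things in the scene. Friction and masses are not known exactly. Their poses are not given: they have to be found in the camera images.
- reel: stainless fishing reel lying on its side, fixed on a 140 x 140 x 12 mm wooden base. Origin: centre of the base's underside, z up. Round frame 120 mm diameter; its flat top, the plate's seat, is at z = 70 mm. Two brass pins 8 mm diameter stand 16 mm above the seat at y = +44 and -44 mm. Rim marks: white at +-y (entry), yellow 45 degrees clockwise from above (half), red at +-x (lock, 90 degrees)
- slot (a point): mouth of the slot for the cap's cross bar, in the reel's middle, 1 mm below the seat: 12.4 x 39 mm through a 5 mm steel plate, long side along the reel's y (the line of the pins), hollow below. Axes as the reel's. Stops keep the inserted cap from turning counter-clockwise; the lock's spring click begins to resist about 62 degrees clockwise of the slot
- half_mark: the pair of yellow marks on the reel's rim, fixed to the reel. Origin on the reel's axis at the seat's height; its x axis runs through both marks, 45 degrees clockwise (seen from above) of the reel's y axis
- side_plate: loose aluminium side plate, 72 (x) x 108 (y) x 6 mm, about 0.16 kg, lying flat. Origin: centre of its underside. Two 10.5 mm holes for the pins at y = +44 and -44 mm (either way round fits). Seated flush, the origin is 70 mm above the reel's origin
- collar (a point): centre of the top of the side plate's black round collar, 24 mm above the plate's origin: 52 mm outer, 40 mm inner diameter, standing 18 mm above the plate. It is the plate's grip; its bore goes through the plate
- cap: orange bayonet cap, about 0.09 kg, standing in the holder, z up. Origin: centre of the underside of its steel cross bar, 35 (x) x 9 x 6 mm, on a 10 mm stem. Flange 48 mm diameter, underside 38 and top 43 mm above the origin. With the flange resting on the collar of the seated plate, the origin is 56 mm above the reel's origin
- wing (a point): centre of the top of the cap's wing, its grip: 40 mm long (cap x, parallel to the cross bar), 12 mm thick (cap y), from 43 to 68 mm above the cap's origin. Both ends are alike
- holder: fixed light wooden block 84 x 84 x 50 mm with a round hole 40 mm wide and 44 mm deep in its top; the cap's flange rests on its top. Origin: centre of its underside. (Not listed: a fixed orange tackle box, 176 x 326 x 184 mm high, stands at the far right of the bench, beyond the work)
- lure_case: bystander, leave alone: green hard plastic lure case, 110 x 180 x 35 mm, loose; origin centre of underside
- pliers: bystander, leave alone: aluminium pliers, 155 mm long, 12 mm high, lying along x, loose; origin at the pivot's underside
- sinker_jar: bystander, leave alone: glass jar, 64 mm diameter, 85 mm high, loose; origin centre of underside
- line_spool: bystander, leave alone: blue spool, 66 mm diameter, 40 mm high, loose; origin centre of underside
- mug: bystander, leave alone: blue mug, 80 mm diameter, 92 mm high, handle at +y, loose; origin centre of underside
Not all that is in view belongs to the job. Leave any blue look-alike of the side_plate alone.

How it is judged:
By the outcome, as a careful person would: the job done as asked, in the order asked, and still so for the second after the job is handed in, while the arm keeps its last pose, push and grip.
It also fails if it takes over 72 s, if anything falls off the work surface, if the arm or the gripper's body presses on something with over 40 N, if the wrist force passes 120 N, or if a joint passes its speed limit or range.

## Working session

There is one attempt and no reset: what is moved stays moved. The work goes in short steps, Python scripts to look and compute and a tool call to move; the robot and the scene stay as the last step left them, time stands still between calls to the robot, and variables do not carry over. Pictures are saved under pics/ and viewed, at most 10 in all, crops included, and the job is handed in when it is done.

Besides the shell and the picture viewer there is one more tool, called as name([rows], argument=value, ...), one row to a line, values as JSON. step_arm: Moves the arm, as the interface text tells. Shift numbers are shares of 150 mm and turn numbers shares of 45 degrees, none past 1 either way. Its arguments: {"type":"object","properties":{"series":{"type":"array","items":{"type":"array","items":{"type":"array","items":{"type":"number","minimum":-1,"maximum":1}}}}},"required":["series"]}

```bash
ls; mkdir -p pics; cat > h.py <<'E'
import numpy as np, cv2
from cell import ctrl
from scipy.spatial.transform import Rotation as Ro
def und(p,px):
    K=np.array([[p['fx'],0,p['cx']],[0,p['fy'],p['cy']],[0,0,1.]])
    n=cv2.undistortPoints(np.array([[px]],float),K,np.array(p['dist'],float))[0,0]
    R=np.array(p['R']);t=np.array(p['t'])
    return -R.T@t, R.T@np.array([n[0],n[1],1])
def atz(p,px,z):
    c,d=und(p,px); return c+d*(z-c[2])/d[2]
def tri(obs):
    A=np.zeros((3,3));b=np.zeros(3)
    for p,px in obs:
        c,d=und(p,px);d=d/np.linalg.norm(d);P=np.eye(3)-np.outer(d,d);A+=P;b+=P@c
    return np.linalg.solve(A,b)
def proj(p,X):
    K=np.array([[p['fx'],0,p['cx']],[0,p['fy'],p['cy']],[0,0,1.]])
    return cv2.projectPoints(np.array(X,float).reshape(-1,1,3),cv2.Rodrigues(np.array(p['R']))[0],np.array(p['t'],float),K,np.array(p['dist'],float))[0][:,0]
def save(p,n): cv2.imwrite('pics/'+n,cv2.cvtColor(p['img'],cv2.COLOR_RGB2BGR))
E
cat > a.py <<'E'
from h import *
s=ctrl.read_state(); print(s['eef_pos'],s['tool_rot'],s['width'],s['clock'])
P={n:ctrl.get_image(n) for n in ('top','side')}
for n in P:
    save(P[n],n+'0.png')
    for th in ('reel','slot','half_mark','side_plate','collar','cap','wing','holder'):
        print(n,th,[(np.round(d['centre']).tolist(),round(d['score'],2)) for d in ctrl.recognise(P[n],th)][:4])
w=ctrl.get_image('wrist'); R=Ro.from_euler('xyz',s['tool_rot']).as_matrix()
Rc=np.array(w['R']);c=-Rc.T@np.array(w['t'])
print('cam in tool',R.T@(c-np.array(s['eef_pos'])),R.T@Rc.T)
cv2.imwrite('pics/both.png',cv2.resize(cv2.cvtColor(np.vstack([P['top']['img'],P['side']['img']]),cv2.COLOR_RGB2BGR),(400,600)))
E
python3 a.py
```

```text
pics
[ 250.32934806 -599.08404683  191.8759439 ] [-3.13962728e+00  7.17159009e-05  3.95786751e-01] 85.40094543212987 0.0
top reel [([253.0, 184.0], 0.93), ([188.0, 196.0], 0.44)]
top slot [([251.0, 180.0], 0.79), ([328.0, 205.0], 0.36), ([175.0, 197.0], 0.17)]
top half_mark []
top side_plate [([127.0, 224.0], 0.94), ([286.0, 243.0], 0.77), ([186.0, 201.0], 0.73)]
top collar [([277.0, 242.0], 0.93), ([179.0, 199.0], 0.86), ([121.0, 165.0], 0.84), ([126.0, 221.0], 0.66)]
top cap [([335.0, 202.0], 0.62), ([182.0, 138.0], 0.17)]
top wing [([336.0, 202.0], 0.71)]
top holder [([326.0, 207.0], 0.88)]
side reel [([249.0, 216.0], 0.75)]
side slot [([253.0, 214.0], 0.82)]
side half_mark [([306.0, 290.0], 0.32)]
side side_plate [([237.0, 267.0], 0.94), ([307.0, 212.0], 0.74), ([238.0, 318.0], 0.71), ([171.0, 310.0], 0.56)]
side collar [([167.0, 309.0], 0.91), ([232.0, 267.0], 0.83), ([312.0, 211.0], 0.81), ([236.0, 320.0], 0.6)]
side cap [([251.0, 212.0], 0.68)]
side wing [([304.0, 293.0], 0.7), ([293.0, 171.0], 0.48)]
side holder [([291.0, 177.0], 0.68)]
cam in tool [  76.37826719    0.64988797 -182.26552924] [[-6.42225477e-04 -9.54125406e-01 -2.99406576e-01]
 [ 9.99999130e-01 -9.57622902e-04  9.06684901e-04]
 [-1.15180969e-03 -2.99405733e-01  9.54125191e-01]]
```

View pics/top0.png

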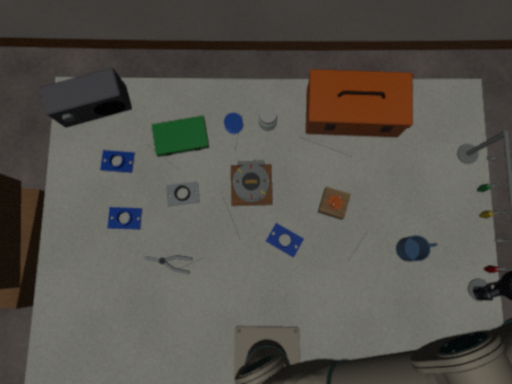

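View pics/side0.png

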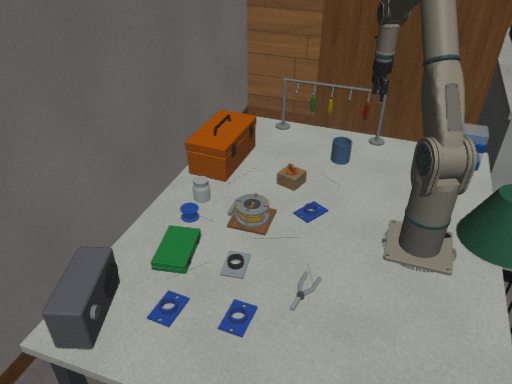

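Candidates for the plate (top view): grey plate with black collar at (182,194), and blue look-alikes at (118,161), (125,218) and (285,240). I choose the grey aluminium one. The reel is at (251,184), and the cap in its holder at (335,203). In the side view these are at (236,263), (252,213) and (291,176).

```bash
cat > b.py <<'E'
from h import *
T=ctrl.get_image('top');S=ctrl.get_image('side')
for n,a,b in (('plate collar',(182,193),(236,261)),('reel mid',(251,182),(252,212)),('cap',(336,202),(292,170))):
    print(n,tri([(T,a),(S,b)]).round(1), atz(T,a,40).round(1))
c=T['img'][170:220,155:215]; d=T['img'][155:215,220:280]; e=T['img'][180:225,310:360]
cv2.imwrite('pics/crop1.png',cv2.cvtColor(np.hstack([cv2.resize(x,(260,260),interpolation=cv2.INTER_CUBIC) for x in (c,d,e)]),cv2.COLOR_RGB2BGR))
E
python3 b.py
```

```text
plate collar [529.8 285.9  14.2] [525.4 281.1  40. ]
reel mid [564.2  53.5  30. ] [563.5  53.5  40. ]
cap [ 497.1 -224.    54.6] [ 497.9 -226.7   40. ]
```

View pics/crop1.png

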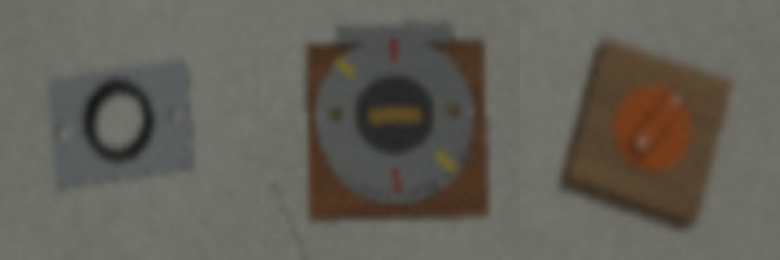

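The crop confirms it: a grey plate with black collar and two holes (crop 120,120), a reel with the pins left and right and yellow marks at upper-left and lower-right, and the cap's wing at about -40° in world. Next I take wrist views, cap first.

```bash
cat > go.py <<'E'
import sys
from h import *
# go.py x y z yawdeg : turn rows first, then shift in final tool frame
x,y,z,yaw=map(float,sys.argv[1:5])
s=ctrl.read_state(); R=Ro.from_euler('xyz',s['tool_rot']); G=Ro.from_euler('xyz',[np.pi,0,np.radians(yaw)])
rv=np.degrees((R.inv()*G).as_rotvec())
sh=G.inv().apply(np.array([x,y,z])-s['eef_pos'])
shc=R.inv().apply(np.array([x,y,z])-s['eef_pos'])
print('at',np.round(s['eef_pos'],1),np.degrees(s['tool_rot']).round(2),'q',np.round(s['qpos'],2),'t',s['clock'],'w',round(s['width'],1))
print('turn total frac',(rv/45).round(4),'shift frac after turn',(sh/150).round(4),'| shift before turn',(shc/150).round(4))
E
python3 go.py 497 -226 260 23; python3 -c "
from h import *
w=ctrl.get_image('wrist');print(w['fx'],w['cx'],w['cy'])"
```

```text
at [ 250.6 -599.8  192.8] [180.    -0.    22.68] q [ 1.11  0.63  0.04  1.52 -0.03  1.   -0.02] t 1.05 w 85.4
turn total frac [ 0.     -0.     -0.0072] shift frac after turn [ 2.4855 -1.6519 -0.4479] | shift before turn [ 2.4762 -1.6658 -0.4479]
329.6222613035936 251.80875550745628 189.53782345303915
```

step_arm([
  [[0, 0, 0, 0, 0, -0.22, 0], [0, 0, 0, 0, 0, -0.22, 0], [0, 0, 0, 0.25, -0.167, 0, 0], [0, 0, 0, 0.25, -0.167, 0, 0], [0, 0, 0, 0.25, -0.167, 0, 0], [0, 0, 0, 0.25, -0.167, 0, 0], [0, 0, 0, 0.25, -0.167, 0, 0], [0, 0, 0, 0.25, -0.167, 0, 0], [0, 0, 0, 0.25, -0.167, 0, 0], [0, 0, 0, 0.25, -0.167, 0, 0], [0, 0, 0, 0.25, -0.167, 0, 0], [0, 0, 0, 0.2, -0.13, 0, 0]],
])

```text
clock: 2.3
eef_pos: [496.8, -229.1, 259.1]
tool_rot: [-3.141, -0.001, 0.398]
force: [0.8, 0.1, -0.0]
width: 85.5
gripper_force: 0.0
```

step_arm([
  [[0, 0, 0, 0, 0, 0, 0], [0, 0, 0, 0, 0, 0, 0], [0, 0, 0, 0, 0, 0, 0]],
])

```text
clock: 2.6
eef_pos: [494.4, -233.4, 258.8]
tool_rot: [3.141, 0.001, 0.394]
force: [0.1, -0.6, -0.2]
width: 85.5
gripper_force: 0.0
```

```bash
cat > look.py <<'E'
import sys,pickle
from h import *
# look.py name things... : wrist picture, save, recognise
n=sys.argv[1]; w=ctrl.get_image('wrist'); save(w,n+'.png'); pickle.dump(w,open(n+'.pkl','wb'))
print(np.round(ctrl.read_state()['eef_pos'],1), ctrl.read_state()['clock'])
for th in sys.argv[2:]: print(th,[(np.round(d['centre'],1).tolist(),round(d['score'],2)) for d in ctrl.recognise(w,th)][:4])
E
python3 look.py w_cap cap wing holder; python3 go.py 540 20 260 90
```

```text
[ 494.4 -233.7  258.8] 2.65
cap [([244.5, 144.4], 0.56)]
wing [([243.0, 146.1], 0.68)]
holder [([247.5, 125.1], 0.69), ([47.4, 42.1], 0.61)]
at [ 494.6 -233.3  258.9] [1.7999e+02 1.0000e-02 2.2540e+01] q [ 0.41  0.41 -0.03  1.72  0.01  1.01 -0.8 ] t 2.8 w 85.2
turn total frac [ 1.000e-04  5.000e-04 -1.499e+00] shift frac after turn [ 1.6885  0.3025 -0.0076] | shift before turn [ 0.9268 -1.4434 -0.0082]
```

step_arm([
  [[0, 0, 0, 0.155, -0.24, 0, 0], [0, 0, 0, 0.155, -0.24, 0, 0], [0, 0, 0, 0.155, -0.24, 0, 0], [0, 0, 0, 0.155, -0.24, 0, 0], [0, 0, 0, 0.155, -0.24, 0, 0], [0, 0, 0, 0.155, -0.24, 0, 0], [0, 0, -0.17, 0, 0, 0, 0], [0, 0, -0.17, 0, 0, 0, 0], [0, 0, -0.17, 0, 0, 0, 0], [0, 0, -0.17, 0, 0, 0, 0], [0, 0, -0.17, 0, 0, 0, 0], [0, 0, -0.17, 0, 0, 0, 0]],
])

```text
clock: 4.0
eef_pos: [540.7, 20.2, 258.8]
tool_rot: [3.141, 0.0, 1.201]
force: [-0.0, -0.3, -0.2]
width: 85.1
gripper_force: 0.0
```

step_arm([
  [[0, 0, -0.16, 0, 0, 0, 0], [0, 0, -0.16, 0, 0, 0, 0], [0, 0, -0.16, 0, 0, 0, 0], [0, 0, 0, 0, 0, 0, 0], [0, 0, 0, 0, 0, 0, 0], [0, 0, 0, 0, 0, 0, 0]],
])

```text
clock: 4.6
eef_pos: [540.7, 20.7, 258.8]
tool_rot: [3.142, 0.0, 1.571]
force: [-0.5, -0.9, 0.1]
width: 85.1
gripper_force: 0.0
```

```bash
python3 look.py w_reel1 reel slot; python3 go.py 600 100 260 90
```

```text
[540.7  20.8 258.8] 4.65
reel [([274.3, 118.0], 0.61)]
slot [([271.1, 116.7], 0.63)]
at [540.7  21.  258.9] [1.7999e+02 1.0000e-02 9.0120e+01] q [ 0.17  0.42 -0.38  1.73  0.18  1.03 -0.27] t 4.75 w 85.2
turn total frac [0.0001 0.0002 0.0027] shift frac after turn [ 0.5266  0.3951 -0.0076] | shift before turn [ 0.5258  0.3962 -0.0076]
```

View pics/w_reel1.png

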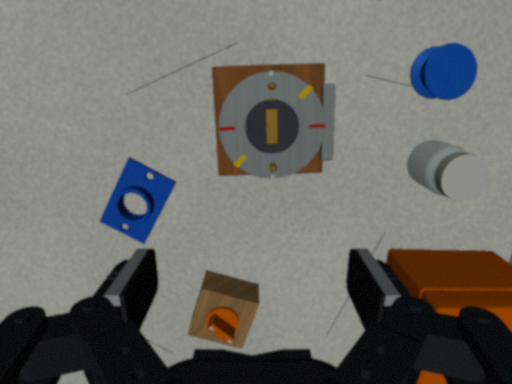

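Reel: slot at (271,126), pins at (271,86) and (273,167), yellow marks at (306,92) and (240,160). Cap in holder at (222,325), blue decoy at (137,200). Now a second view of the reel, on the way to the plate.

step_arm([
  [[0, 0, 0, 0.18, 0.13, 0, 0], [0, 0, 0, 0.18, 0.13, 0, 0], [0, 0, 0, 0.17, 0.13, 0, 0], [0, 0, 0, 0, 0, 0, 0], [0, 0, 0, 0, 0, 0, 0], [0, 0, 0, 0, 0, 0, 0]],
])

```text
clock: 5.35
eef_pos: [598.5, 99.5, 258.6]
tool_rot: [-3.141, 0.001, 1.573]
force: [0.8, -0.5, 0.3]
width: 85.4
gripper_force: 0.0
```

```bash
python3 look.py w_reel2 reel slot; python3 go.py 530 240 200 100; cat > feat.py <<'E'
import pickle
from h import *
P=[pickle.load(open(f'w_reel{i}.pkl','rb')) for i in (1,2)]
X0=np.array([[564,97,86],[564,9,86],[564,53,69]])
for i,p in enumerate(P):
    hsv=cv2.cvtColor(p['img'],cv2.COLOR_RGB2HSV)
    m=cv2.inRange(hsv,(8,110,40),(32,255,255)); 
    k,l,st,ce=cv2.connectedComponentsWithStats(m)
    c=proj(p,[[564,53,70]])[0]; print(i,'expect',proj(p,X0).round(1).tolist())
    for j in range(1,k):
        if st[j,4]>15 and np.hypot(*(ce[j]-c))<90: print(ce[j].round(1),st[j,4],hsv[l==j].mean(0).round())
E
python3 feat.py
```

```text
[598.5  99.3 258.8] 5.4
reel [([226.2, 180.0], 0.85)]
slot [([225.4, 176.5], 0.82), ([187.1, 337.3], 0.39)]
at [598.7  99.5 259. ] [1.800e+02 4.000e-02 9.008e+01] q [ 0.02  0.52 -0.37  1.55  0.21  1.11 -0.4 ] t 5.5 w 85.0
turn total frac [-1.000e-04  9.000e-04 -2.204e-01] shift frac after turn [ 1.0022 -0.2883  0.3933] | shift before turn [ 0.9378 -0.4567  0.3927]
0 expect [[274.5, 86.9], [273.1, 169.7], [272.8, 127.7]]
[255.9  96.2] 2390 [ 15. 168.  97.]
[271.3  85.5] 26 [ 21. 158.  94.]
[271.5 126. ] 417 [ 21. 171. 109.]
[313.2 164.7] 224 [ 14. 161.  92.]
[272.6 166.8] 33 [ 21. 156.  91.]
1 expect [[220.7, 161.4], [222.7, 234.6], [223.0, 194.6]]
[222.8 140.2] 1886 [ 14. 168.  90.]
[218.7 158.5] 31 [ 21. 159.  85.]
[252.2 162.2] 82 [ 25. 201. 138.]
[221.8 192.8] 341 [ 21. 171. 104.]
[268.9 219.8] 136 [ 14. 158.  91.]
[189.  223.9] 99 [ 21. 180. 121.]
[223.1 230.4] 34 [ 21. 160.  83.]
```

step_arm([
  [[0, 0, -0.11, 0, 0, 0, 0], [0, 0, -0.11, 0, 0, 0, 0], [0, 0, 0, 0.25, -0.07, 0, 0], [0, 0, 0, 0.25, -0.07, 0, 0], [0, 0, 0, 0.25, -0.07, 0, 0], [0, 0, 0, 0.25, -0.07, 0, 0], [0, 0, 0, 0, 0, 0.2, 0], [0, 0, 0, 0, 0, 0.19, 0], [0, 0, 0, 0, 0, 0, 0], [0, 0, 0, 0, 0, 0, 0], [0, 0, 0, 0, 0, 0, 0]],
])

```text
clock: 6.6
eef_pos: [532.6, 241.2, 202.0]
tool_rot: [3.139, -0.001, 1.746]
force: [0.6, 0.3, -1.1]
width: 85.2
gripper_force: 0.0
```

```bash
python3 look.py w_plate1 side_plate collar; python3 go.py 530 286 150 100; cat > reel.py <<'E'
import pickle
from h import *
P=[pickle.load(open(f'w_reel{i}.pkl','rb')) for i in (1,2)]
for n,a,b in (('pin+',(271.3,85.5),(218.7,158.5)),('pin-',(272.6,166.8),(223.1,230.4)),('slot',(271.5,126),(221.8,192.8))):
    print(n,tri([(P[0],a),(P[1],b)]).round(1),[atz(p,q,82).round(1).tolist() for p,q in ((P[0],a),(P[1],b))])
E
python3 reel.py
```

```text
[532.6 241.3 202. ] 6.65
side_plate [([259.3, 98.0], 0.81), ([284.7, 302.9], 0.26)]
collar [([260.9, 98.5], 0.92)]
at [532.3 241.2 201.7] [ 1.7986e+02 -4.0000e-02  1.0004e+02] q [-0.2   0.55 -0.42  1.69  0.26  0.96 -0.55] t 6.75 w 85.2
turn total frac [ 0.0031 -0.0008  0.0009] shift frac after turn [0.2967 0.0368 0.3448] | shift before turn [0.2964 0.0362 0.345 ]
pin+ [561.1  98.4  77.6] [[560.9, 98.4, 82.0], [561.5, 99.4, 82.0]]
pin- [563.9  10.3  77.2] [[563.7, 11.3, 82.0], [564.2, 12.6, 82.0]]
slot [562.6  54.8  67.6] [[561.7, 56.4, 82.0], [563.9, 59.5, 82.0]]
```

View pics/w_plate1.png

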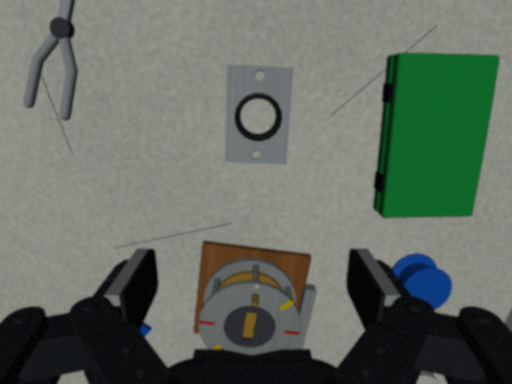

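Plate: collar at (259,117), holes at (260,75) and (256,154), with nothing close by. A second, closer view.

step_arm([
  [[0, 0, 0, 0.1, 0.02, 0.12, 0], [0, 0, 0, 0.1, 0.02, 0.12, 0], [0, 0, 0, 0.1, 0, 0.12, 0], [0, 0, 0, 0, 0, 0, 0], [0, 0, 0, 0, 0, 0, 0], [0, 0, 0, 0, 0, 0, 0]],
])

```text
clock: 7.35
eef_pos: [530.6, 285.6, 147.6]
tool_rot: [3.14, 0.0, 1.745]
force: [0.3, 0.2, -0.1]
width: 85.1
gripper_force: 0.0
```

```bash
python3 look.py w_plate2 side_plate collar; cat > plate.py <<'E'
import pickle
from h import *
P=[pickle.load(open(f'w_plate{i}.pkl','rb')) for i in (1,2)]
C=[]
for p in P:
    c0=proj(p,[[528,284,15]])[0]
    g=cv2.cvtColor(p['img'],cv2.COLOR_RGB2GRAY); hsv=cv2.cvtColor(p['img'],cv2.COLOR_RGB2HSV)
    x,y=c0.astype(int); x0,y0=max(x-90,0),max(y-110,0); sub=g[y0:y+110,x0:x+90]
    m=(sub<45).astype(np.uint8); k,l,st,ce=cv2.connectedComponentsWithStats(m)
    o=[j for j in range(1,k) if st[j,4]>150]
    for j in o: 
        cn=max(cv2.findContours((l==j).astype(np.uint8),0,1)[0],key=cv2.contourArea); e=cv2.fitEllipse(cn)
        print('dark',st[j,4],np.array(e[0])+[x0,y0],e[1])
    print('grey levels row',g[y,x-60:x+60:6])
    C.append(sub)
h=max(c.shape[0] for c in C)
cv2.imwrite('pics/plates.png',cv2.resize(np.hstack([cv2.copyMakeBorder(c,0,h-c.shape[0],0,0,0) for c in C]),None,fx=2,fy=2))
E
python3 plate.py
```

```text
[530.6 285.6 147.6] 7.4
side_plate [([208.3, 5.5], 0.88), ([425.4, 4.5], 0.82), ([251.0, 149.3], 0.76), ([80.0, 380.7], 0.71)]
collar [([430.0, 4.0], 0.91), ([248.9, 147.2], 0.87), ([211.1, 0.6], 0.85), ([79.5, 381.9], 0.47)]
dark 558 [257.88061523 116.73920441] (44.61559295654297, 45.51552963256836)
grey levels row [136 140 140 139 144 142 117  23 137 140 138 143 144 140  18 112 135 144
 138 147]
dark 966 [252.84562683 167.16285706] (50.72709274291992, 52.398399353027344)
grey levels row [137 139 136 142 140 115 113  16 134 139 133 136 137 138  74  24 110 132
 134 137]
```

```bash
cat > plate2.py <<'E'
import pickle
from h import *
P=[pickle.load(open(f'w_plate{i}.pkl','rb')) for i in (1,2)]
cs=[(257.9,116.7),(252.8,167.2)]
print('collar',tri(list(zip(P,cs))).round(1),[atz(p,c,24).round(1).tolist() for p,c in zip(P,cs)])
for p,c in zip(P,cs):
    g=cv2.GaussianBlur(cv2.cvtColor(p['img'],cv2.COLOR_RGB2GRAY),(3,3),0); m=cv2.inRange(g,5,125)
    m=cv2.morphologyEx(m,cv2.MORPH_OPEN,np.ones((3,3))); cn=cv2.findContours(m,0,1)[0]
    f=[q for q in cn if cv2.pointPolygonTest(q,c,False)>0 and cv2.contourArea(q)<40000]
    for q in f:
        W=np.array([atz(p,v,6)[:2] for v in q[:,0].astype(float)],np.float32); r=cv2.minAreaRect(W); print(cv2.contourArea(q),r)
    # holes
    m2=cv2.inRange(g,122,255); k,l,st,ce=cv2.connectedComponentsWithStats(m2)
    print([(ce[j].round(1).tolist(),int(st[j,4]),atz(p,ce[j],6).round(1).tolist()) for j in range(1,k) if 10<st[j,4]<1500 and np.hypot(*(ce[j]-c))<80])
E
python3 plate2.py
```

```text
collar [531.5 286.6  15.1] [[531.3, 287.4, 24.0], [531.0, 288.7, 24.0]]
6013.0 ((531.3109130859375, 286.9205627441406), (72.0229263305664, 108.11482238769531), 7.035854339599609)
[([259.5, 75.9], 69, [525.9, 329.5, 6.0]), ([257.6, 115.8], 847, [531.5, 286.9, 6.0]), ([255.9, 153.9], 49, [537.2, 243.7, 6.0])]
7535.5 ((531.171875, 287.3476257324219), (73.33148956298828, 110.04727172851562), 7.329761505126953)
[([254.9, 120.5], 63, [525.8, 330.4, 6.0]), ([252.8, 165.5], 909, [531.5, 286.2, 6.0]), ([251.1, 204.8], 34, [537.1, 244.6, 6.0])]
```

```bash
python3 go.py 531.3 287 6 97.3
```

```text
at [530.3 285.8 147.3] [179.9  -0.  100. ] q [-0.3   0.64 -0.39  1.7   0.3   0.87 -0.64] t 7.5 w 85.6
turn total frac [ 0.0021 -0.0001  0.06  ] shift frac after turn [0.0074 0.0076 0.9423] | shift before turn [0.007  0.0064 0.9423]
```

step_arm([
  [[0, 0, 0.06, 0, 0, 0, 0], [0, 0, 0, 0.007, 0.007, 0.16, 0], [0, 0, 0, 0, 0, 0.2, 0], [0, 0, 0, 0, 0, 0.2, 0], [0, 0, 0, 0, 0, 0.16, 0], [0, 0, 0, 0, 0, 0.12, 0], [0, 0, 0, 0, 0, 0.08, 0], [0, 0, 0, 0, 0, 0, 0], [0, 0, 0, 0, 0, 0, 0], [0, 0, 0, 0, 0, 0, 0]],
])

```text
clock: 8.5
eef_pos: [531.3, 288.1, 9.6]
tool_rot: [3.14, -0.001, 1.699]
force: [1.1, -0.1, 0.4]
width: 85.6
gripper_force: 0.0
```

```bash
python3 go.py 531.3 287 6 97.3
```

```text
at [531.3 288.1   9.6] [ 1.7988e+02 -5.0000e-02  9.7370e+01] q [-0.36  0.82 -0.29  1.78  0.39  0.6  -0.76] t 8.5 w 85.6
turn total frac [ 0.0026 -0.0012  0.0015] shift frac after turn [-0.0074 -0.0008  0.0238] | shift before turn [-0.0075 -0.0008  0.0238]
```

step_arm([
  [[0, 0, 0, -0.007, 0, 0.02, 0], [0, 0, 0, 0, 0, 0, 1], [0, 0, 0, 0, 0, 0, 1], [0, 0, 0, 0, 0, 0, 1], [0, 0, 0, 0, 0, 0, 1], [0, 0, 0, 0, 0, 0, 1], [0, 0, 0, 0, 0, 0, 1], [0, 0, 0, 0, 0, 0, 1]],
])

```text
clock: 9.3
eef_pos: [530.5, 286.5, 5.3]
tool_rot: [3.142, 0.0, 1.7]
force: [-0.4, -0.1, 1.5]
width: -0.2
gripper_force: 0.0
```

```bash
python3 look.py w_g1 side_plate collar; python3 -c "
from h import *
t=ctrl.get_image('side');w=cv2.imread('pics/w_g1.png')
s=cv2.resize(cv2.cvtColor(t['img'][200:330,160:300],cv2.COLOR_RGB2BGR),(414,384),interpolation=cv2.INTER_CUBIC)
cv2.imwrite('pics/g1.png',cv2.resize(np.hstack([w,s]),(796,330)))"
```

```text
[530.5 286.5   5.3] 9.35
side_plate [([256.1, 186.2], 0.97)]
collar [([254.4, 186.1], 0.84)]
```

View pics/g1.png

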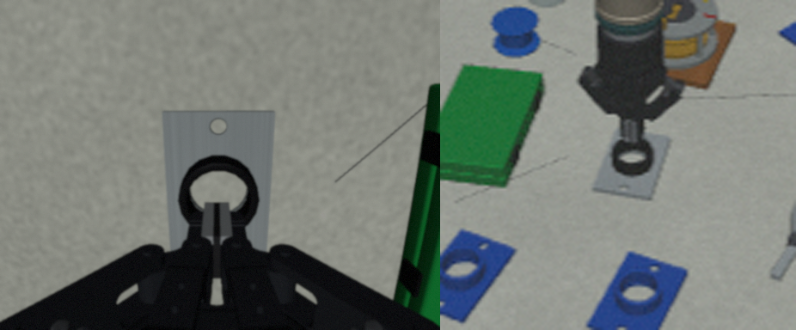

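```bash
cat > c.py <<'E'
import pickle
from h import *
p=pickle.load(open('w_g1.pkl','rb')); s=ctrl.read_state()
print(s['eef_pos'],s['width'],s['gripper_force'],s['force'])
print('TCP px',proj(p,[s['eef_pos']]).round(1),'collar top pts (expected)',proj(p,[[531.3,287,24],[531.3,313,24],[531.3,261,24],[505.3,287,24],[557.3,287,24]]).round(1).tolist())
print('hole world',atz(p,(218/.86,126/.86),6).round(1), 'expected 525.9 330')
E
python3 c.py; python3 -c "
from h import *
w=cv2.imread('pics/w_g1.png')[150:350,150:370];cv2.imwrite('pics/g1z.png',cv2.resize(w,None,fx=2.7,fy=2.7,interpolation=cv2.INTER_CUBIC))"
```

```text
[530.50078012 286.53200299   5.32689484] -0.3174655820663178 0.0 [-0.76467556 -0.27042174 -0.26534176]
TCP px [[252.2 220.9]] collar top pts (expected) [[253.8, 233.7], [260.4, 188.1], [247.9, 275.3], [205.9, 228.0], [301.2, 239.2]]
hole world [525.5 330.9   6. ] expected 525.9 330
```

View pics/g1z.png

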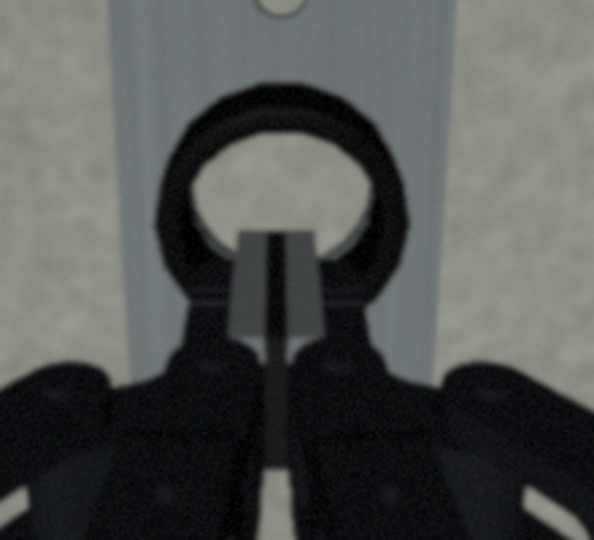

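```bash
cat > c2.py <<'E'
import pickle
from h import *
p=pickle.load(open('w_g1.pkl','rb'))
for dy in (11,0,-11):
    for z in (5.3,15,20,25,30): print(dy,z,proj(p,[[530.5,286.5+dy,z]]).round(1).tolist())
print(np.linalg.norm(proj(p,[[530.5-11,286.5,25]])-proj(p,[[530.5+11,286.5,25]])))
E
python3 c2.py
```

```text
11 5.3 [[254.6, 203.7]]
11 15 [[254.8, 209.6]]
11 20 [[254.8, 212.9]]
11 25 [[254.9, 216.3]]
11 30 [[255.0, 220.0]]
0 5.3 [[252.2, 220.9]]
0 15 [[252.2, 227.6]]
0 20 [[252.2, 231.3]]
0 25 [[252.2, 235.2]]
0 30 [[252.3, 239.3]]
-11 5.3 [[249.9, 237.6]]
-11 15 [[249.8, 244.9]]
-11 20 [[249.7, 249.0]]
-11 25 [[249.7, 253.3]]
-11 30 [[249.6, 257.8]]
40.840031054994
```

```bash
cat > c3.py <<'E'
from h import *
t=ctrl.get_image('side')
for z in (5,24,35,45,55): print(z,proj(t,[[530.5,286.5,z]]).round(1).tolist(), proj(t,[[531.3,287,24]]).round(1).tolist())
c=t['img'][225:285,200:270]
cv2.imwrite('pics/s2.png',cv2.cvtColor(cv2.resize(c,None,fx=8,fy=8,interpolation=cv2.INTER_CUBIC),cv2.COLOR_RGB2BGR))
print(t['fx'])
E
python3 c3.py
```

```text
5 [[235.8, 263.2]] [[235.4, 258.8]]
24 [[235.7, 258.8]] [[235.4, 258.8]]
35 [[235.6, 256.2]] [[235.4, 258.8]]
45 [[235.5, 253.8]] [[235.4, 258.8]]
55 [[235.5, 251.4]] [[235.4, 258.8]]
444.15274593175775
```

View pics/s2.png

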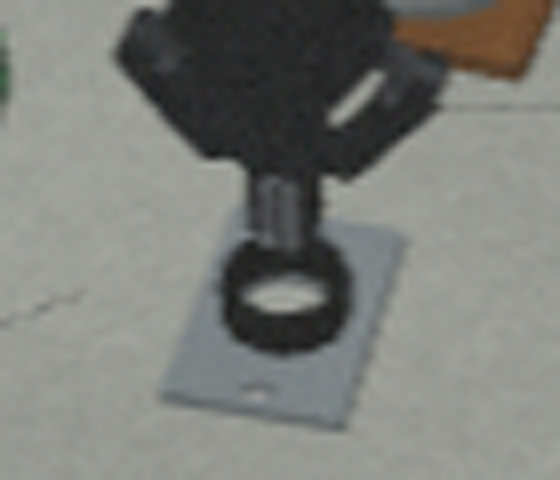

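Both views agree: the closed fingertips (crop 285,245) end about 40 mm above the reported TCP, above the collar top, so the fingers closed over it. I'll measure the true tip offset by feeling down through the bore to the bench.

step_arm([
  [[0, 0, 0, 0.003, 0.005, 0.05, 1], [0, 0, 0, 0, 0, 0.05, 1], [0, 0, 0, 0, 0, 0.04, 1], [0, 0, 0, 0, 0, 0, 1], [0, 0, 0, 0, 0, 0, 1]],
])

```text
clock: 10.05
eef_pos: [530.9, 287.0, -16.1]
tool_rot: [-3.141, 0.0, 1.7]
force: [0.2, 0.3, 0.7]
width: -0.2
gripper_force: 0.0
```

```bash
cat > st.py <<'E'
from h import *
s=ctrl.read_state()
print('t',s['clock'],np.round(s['eef_pos'],2),np.degrees(s['tool_rot']).round(2),'F',np.round(s['force'],1),'M',np.round(s['torque'],2),'w',round(s['width'],1),'gf',round(s['gripper_force'],1),'q7',round(s['qpos'][6],2))
E
python3 st.py; python3 look.py w_g2 collar
```

```text
t 10.05 [530.91 286.96 -16.09] [-1.7996e+02  2.0000e-02  9.7380e+01] F [0.2 0.3 0.7] M [ 0.02 -0.04 -0.01] w -0.2 gf 0.0 q7 -0.78
[531.1 287.1 -15.8] 10.1
collar []
```

step_arm([
  [[0, 0, 0, 0, 0, 0.03, 1], [0, 0, 0, 0, 0, 0.03, 1], [0, 0, 0, 0, 0, 0, 1], [0, 0, 0, 0, 0, 0, 1]],
])

```text
clock: 10.55
eef_pos: [531.0, 287.0, -24.9]
tool_rot: [-3.141, 0.0, 1.7]
force: [-0.1, 0.5, 0.6]
width: 0.5
gripper_force: 0.0
```

step_arm([
  [[0, 0, 0, 0, 0, 0.013, 1], [0, 0, 0, 0, 0, 0.013, 1], [0, 0, 0, 0, 0, 0, 1], [0, 0, 0, 0, 0, 0, 1]],
])

```text
clock: 10.95
eef_pos: [531.1, 287.0, -28.6]
tool_rot: [-3.141, 0.0, 1.7]
force: [1.0, 0.5, 0.5]
width: -0.2
gripper_force: 0.0
```

step_arm([
  [[0, 0, 0, 0, 0, 0.013, 1], [0, 0, 0, 0, 0, 0, 1], [0, 0, 0, 0, 0, 0, 1]],
])

```text
clock: 11.25
eef_pos: [531.1, 287.1, -30.6]
tool_rot: [-3.142, 0.0, 1.7]
force: [-0.7, -0.5, -0.9]
width: -0.1
gripper_force: 0.0
```

step_arm([
  [[0, 0, 0, 0, 0, 0.013, 1], [0, 0, 0, 0, 0, 0, 1], [0, 0, 0, 0, 0, 0, 1]],
])

```text
clock: 11.55
eef_pos: [531.1, 287.0, -32.6]
tool_rot: [-3.141, 0.0, 1.7]
force: [0.7, -1.0, 0.4]
width: 0.1
gripper_force: 0.0
```

step_arm([
  [[0, 0, 0, 0, 0, 0.013, 1], [0, 0, 0, 0, 0, 0, 1], [0, 0, 0, 0, 0, 0, 1]],
])

```text
clock: 11.85
eef_pos: [531.1, 287.0, -34.5]
tool_rot: [-3.141, 0.0, 1.7]
force: [0.1, 0.4, -0.4]
width: 0.2
gripper_force: 0.0
```

step_arm([
  [[0, 0, 0, 0, 0, 0.013, 1], [0, 0, 0, 0, 0, 0, 1], [0, 0, 0, 0, 0, 0, 1]],
])

```text
clock: 12.15
eef_pos: [531.1, 287.0, -36.5]
tool_rot: [-3.141, 0.0, 1.7]
force: [-0.4, 0.4, -0.2]
width: -0.0
gripper_force: 0.0
```

step_arm([
  [[0, 0, 0, 0, 0, 0.01, 1], [0, 0, 0, 0, 0, 0, 1], [0, 0, 0, 0, 0, 0, 1]],
])

```text
clock: 12.45
eef_pos: [531.1, 287.0, -37.9]
tool_rot: [-3.142, 0.0, 1.7]
force: [0.2, -0.5, -0.8]
width: -0.2
gripper_force: 0.0
```

step_arm([
  [[0, 0, 0, 0, 0, 0.01, 1], [0, 0, 0, 0, 0, 0, 1], [0, 0, 0, 0, 0, 0, 1]],
])

```text
clock: 12.75
eef_pos: [531.3, 287.2, -38.4]
tool_rot: [3.141, 0.0, 1.7]
force: [-2.2, -0.6, 8.0]
width: -0.1
gripper_force: 3.9
```

step_arm([
  [[0, 0, 0, 0, 0, 0.01, 1], [0, 0, 0, 0, 0, 0, 1], [0, 0, 0, 0, 0, 0, 1]],
])

```text
clock: 13.05
eef_pos: [531.4, 287.1, -38.5]
tool_rot: [3.141, 0.001, 1.7]
force: [-3.9, -2.8, 19.1]
width: -0.2
gripper_force: 9.6
```

step_arm([
  [[0, 0, 0, 0, 0, 0.01, 1], [0, 0, 0, 0, 0, 0, 1], [0, 0, 0, 0, 0, 0, 1]],
])

```text
clock: 13.35
eef_pos: [531.4, 287.2, -38.5]
tool_rot: [3.14, 0.001, 1.699]
force: [-6.6, -3.9, 31.0]
width: 0.4
gripper_force: 15.3
```

step_arm([
  [[0, 0, 0, 0, 0, -0.1, 1], [0, 0, 0, 0, 0, -0.2, 1], [0, 0, 0, 0, 0, -0.2, 1], [0, 0, 0, 0, 0, 0, 0], [0, 0, 0, 0, 0, 0, 0], [0, 0, 0, 0, 0, 0, 0], [0, 0, 0, 0, 0, 0, 0], [0, 0, 0, 0, 0, 0, 0], [0, 0, 0, 0, 0, 0, 0], [0, 0, 0, 0, 0, 0, 0]],
])

```text
clock: 14.35
eef_pos: [531.0, 287.0, 32.3]
tool_rot: [-3.141, 0.0, 1.7]
force: [0.3, 0.1, 0.9]
width: 85.0
gripper_force: 0.0
```

```bash
python3 go.py 531.3 287 -32 97.3
```

```text
at [531.  287.   32.3] [-1.7997e+02  1.0000e-02  9.7380e+01] q [-0.35  0.79 -0.31  1.77  0.37  0.64 -0.75] t 14.35 w 85.0
turn total frac [-0.0006  0.0002  0.0018] shift frac after turn [-0.0005  0.002   0.4284] | shift before turn [-4.000e-04  2.200e-03  4.284e-01]
```

step_arm([
  [[0, 0, 0, 0, 0.002, 0.13, 0], [0, 0, 0, 0, 0, 0.13, 0], [0, 0, 0, 0, 0, 0.1, 0], [0, 0, 0, 0, 0, 0.07, 0], [0, 0, 0, 0, 0, 0, 0], [0, 0, 0, 0, 0, 0, 1], [0, 0, 0, 0, 0, 0, 1], [0, 0, 0, 0, 0, 0, 1], [0, 0, 0, 0, 0, 0, 1], [0, 0, 0, 0, 0, 0, 1], [0, 0, 0, 0, 0, 0, 1]],
])

```text
clock: 15.45
eef_pos: [532.4, 287.7, -30.7]
tool_rot: [3.14, -0.001, 1.699]
force: [0.0, -0.0, 5.2]
width: 48.8
gripper_force: 63.1
```

step_arm([
  [[0, 0, 0, 0, 0, -0.05, 1], [0, 0, 0, 0, 0, -0.15, 1], [0, 0, 0, 0, 0, -0.2, 1], [0, 0, 0, 0, 0, -0.2, 1], [0, 0, 0, 0, 0, -0.15, 1], [0, 0, 0, 0, 0, 0, 1], [0, 0, 0, 0, 0, 0, 1], [0, 0, 0, 0, 0, 0, 1]],
])

```text
clock: 16.25
eef_pos: [530.5, 286.2, 79.3]
tool_rot: [-3.139, 0.001, 1.7]
force: [0.7, -0.0, -1.5]
width: 49.0
gripper_force: 62.5
```

```bash
python3 st.py; python3 look.py w_h1 side_plate collar; cat > held.py <<'E'
import sys,pickle
from h import *
p=pickle.load(open(sys.argv[1]+'.pkl','rb')); s=ctrl.read_state()
R=Ro.from_euler('xyz',s['tool_rot']); e=np.array(s['eef_pos'])
zu=e[2]+31+6   # plate top
g=cv2.GaussianBlur(cv2.cvtColor(p['img'],cv2.COLOR_RGB2GRAY),(3,3),0)
for dy in (44,-44):
    X=e+R.apply([dy,0,0]); X[2]=zu; print('expected hole px',dy,proj(p,[X]).round(0).tolist())
print('plate corners px',[proj(p,[np.r_[(e+R.apply([a,b,0]))[:2],zu]]).round(0)[0].tolist() for a,b in ((54,36),(54,-36),(-54,36),(-54,-36))])
E
python3 held.py w_h1
```

```text
t 16.25 [530.45 286.24  79.34] [-1.7987e+02  7.0000e-02  9.7380e+01] F [ 0.7 -0.  -1.5] M [ 0.02 -0.03  0.01] w 49.0 gf 62.5 q7 -0.72
[530.4 286.3  79.2] 16.3
side_plate [([252.0, 217.4], 0.7)]
collar [([246.8, 216.7], 0.59)]
expected hole px 44 [[252.0, 161.0]]
expected hole px -44 [[252.0, 324.0]]
plate corners px [[334.0, 139.0], [171.0, 139.0], [319.0, 338.0], [186.0, 338.0]]
```

View pics/w_h1.png

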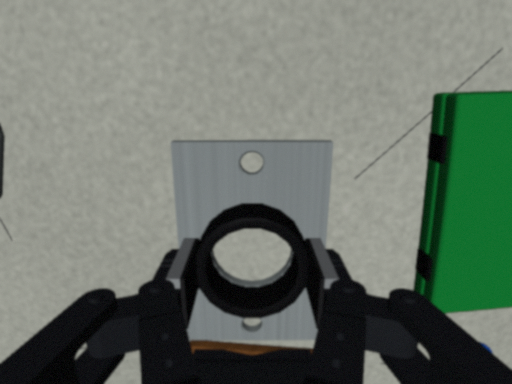

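Plate held squarely: upper hole at (251,161), lower hole at (251,323), both within a pixel of a centred grip (252,161 / 252,324). Over to the reel.

```bash
python3 go.py 562.5 54.5 82 91.8
```

```text
at [530.6 286.6  79.3] [-1.7988e+02  5.0000e-02  9.7380e+01] q [-0.33  0.72 -0.35  1.75  0.34  0.74 -0.72] t 16.4 w 49.0
turn total frac [-0.0027  0.0013  0.1241] shift frac after turn [-1.5532  0.1637 -0.0177] | shift before turn [-1.5618  0.0117 -0.0163]
```

step_arm([
  [[0, 0, 0.062, 0, 0, -0.02, 1], [0, 0, 0.062, 0, 0, 0, 1], [0, 0, 0, -0.15, 0.016, 0, 1], [0, 0, 0, -0.22, 0.022, 0, 1], [0, 0, 0, -0.22, 0.022, 0, 1], [0, 0, 0, -0.22, 0.022, 0, 1], [0, 0, 0, -0.22, 0.022, 0, 1], [0, 0, 0, -0.22, 0.022, 0, 1], [0, 0, 0, -0.15, 0.02, 0, 1], [0, 0, 0, -0.1, 0.01, 0, 1], [0, 0, 0, -0.053, 0.007, 0, 1], [0, 0, 0, 0, 0, 0, 1]],
])

```text
clock: 17.6
eef_pos: [563.2, 54.5, 83.3]
tool_rot: [-3.141, 0.0, 1.601]
force: [-1.3, 0.2, -2.0]
width: 48.9
gripper_force: 62.5
```

step_arm([
  [[0, 0, 0, 0, 0, 0, 1], [0, 0, 0, 0, 0, 0, 1], [0, 0, 0, 0, 0, 0, 1]],
])

```text
clock: 17.9
eef_pos: [563.1, 56.5, 83.7]
tool_rot: [3.142, -0.001, 1.604]
force: [0.4, -0.1, -0.5]
width: 48.7
gripper_force: 62.5
```

```bash
python3 go.py 562.5 54.5 60 91.8; python3 look.py w_h2 side_plate; python3 -c "
from h import *;import pickle
p=pickle.load(open('w_h2.pkl','rb'))
print(proj(p,[[561.1,98.4,86],[563.9,10.3,86]]).round(1))"; python3 held.py w_h2; python3 st.py
```

```text
at [563.1  56.5  83.7] [ 1.800e+02 -4.000e-02  9.191e+01] q [ 0.08  0.67 -0.35  1.85  0.35  0.68 -0.45] t 17.9 w 48.7
turn total frac [ 0.0001 -0.0008  0.0025] shift frac after turn [-0.0132 -0.0041  0.1578] | shift before turn [-0.0133 -0.0041  0.1578]
[563.1  56.2  83.7] 17.95
side_plate [([250.8, 217.0], 0.98), ([50.5, 278.4], 0.8), ([489.7, 258.6], 0.56)]
[[251.1 151.8]
 [251.  289.7]]
expected hole px 44 [[252.0, 163.0]]
expected hole px -44 [[252.0, 325.0]]
plate corners px [[334.0, 141.0], [171.0, 141.0], [318.0, 339.0], [186.0, 339.0]]
t 18.0 [563.13  55.89  83.68] [ 1.7999e+02 -1.0000e-02  9.1870e+01] F [-0.   0.2 -2.1] M [ 0.01  0.06 -0.02] w 49.2 gf 62.5 q7 -0.45
```

step_arm([
  [[0, 0, 0, -0.008, -0.004, 0.06, 1], [0, 0, 0, 0, 0, 0.06, 1], [0, 0, 0, 0, 0, 0.05, 1], [0, 0, 0, 0, 0, 0, 1], [0, 0, 0, 0, 0, 0, 1], [0, 0, 0, 0, 0, 0, 1]],
])

```text
clock: 18.6
eef_pos: [562.9, 54.0, 58.2]
tool_rot: [3.141, -0.0, 1.602]
force: [-0.1, 0.3, -2.2]
width: 48.7
gripper_force: 62.5
```

```bash
python3 go.py 562.5 54.5 39 91.8; python3 look.py w_h3; python3 - <<'E'
from h import *;import pickle
p=pickle.load(open('w_h3.pkl','rb'))
print(proj(p,[[561.1,98.4,86],[563.9,10.3,86]]).round(1))
a=p['img'][148:182,232:272];b=p['img'][308:342,232:272]
cv2.imwrite('pics/h3.png',cv2.cvtColor(cv2.resize(np.hstack([a,b]),None,fx=9,fy=9,interpolation=cv2.INTER_CUBIC),cv2.COLOR_RGB2BGR))
E
python3 held.py w_h3; python3 st.py
```

```text
at [562.9  54.   58.2] [ 1.7998e+02 -1.0000e-02  9.1800e+01] q [ 0.07  0.71 -0.33  1.87  0.37  0.62 -0.46] t 18.6 w 48.7
turn total frac [ 0.0005 -0.0002 -0.    ] shift frac after turn [ 0.0037 -0.0023  0.1283] | shift before turn [ 0.0037 -0.0024  0.1283]
[562.9  53.9  58.4] 18.65
[[251.4 156.7]
 [251.6 312.3]]
expected hole px 44 [[252.0, 162.0]]
expected hole px -44 [[252.0, 324.0]]
plate corners px [[334.0, 140.0], [171.0, 140.0], [318.0, 339.0], [186.0, 339.0]]
t 18.65 [562.95  53.94  58.38] [ 1.7996e+02 -1.0000e-02  9.1800e+01] F [ 0.4  0.9 -1.6] M [ 0.   -0.03 -0.05] w 48.8 gf 62.5 q7 -0.46
```

View pics/h3.png

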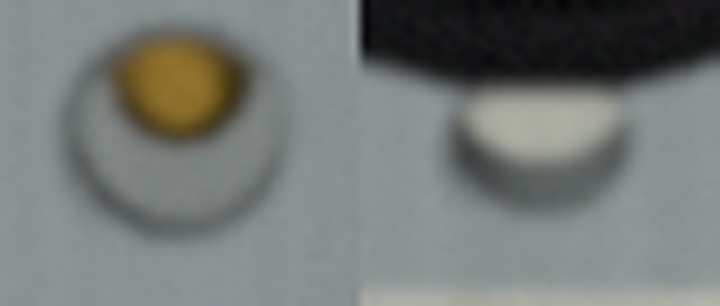

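Through the upper hole the brass pin (251.8,157.5) sits centred in the hole column (251.7,163), and the row agrees with the prediction for its depth. Descending in stages.

step_arm([
  [[0, 0, 0, 0.004, -0.002, 0.01, 1], [0, 0, 0, 0, 0, 0.02, 1], [0, 0, 0, 0, 0, 0.015, 1], [0, 0, 0, 0, 0, 0, 1], [0, 0, 0, 0, 0, 0, 1]],
])

```text
clock: 19.15
eef_pos: [562.3, 54.4, 51.3]
tool_rot: [-3.141, 0.0, 1.602]
force: [0.1, -0.7, -1.0]
width: 48.6
gripper_force: 62.5
```

```bash
python3 st.py
```

```text
t 19.15 [562.27  54.38  51.28] [-179.99    0.     91.79] F [ 0.1 -0.7 -1. ] M [ 0.04 -0.01 -0.02] w 48.6 gf 62.5 q7 -0.47
```

step_arm([
  [[0, 0, 0, 0, 0, 0.025, 1], [0, 0, 0, 0, 0, 0.025, 1], [0, 0, 0, 0, 0, 0.02, 1], [0, 0, 0, 0, 0, 0, 1], [0, 0, 0, 0, 0, 0, 1], [0, 0, 0, 0, 0, 0, 1]],
])

```text
clock: 19.75
eef_pos: [562.4, 54.5, 40.9]
tool_rot: [3.141, -0.0, 1.602]
force: [0.0, -0.8, -1.5]
width: 49.0
gripper_force: 62.5
```

```bash
python3 st.py
```

```text
t 19.75 [562.42  54.48  40.95] [179.99  -0.    91.8 ] F [ 0.  -0.8 -1.5] M [-0.03  0.02 -0.02] w 49.0 gf 62.5 q7 -0.48
```

Underside is at about 72 with no side forces. Press lightly to seat.

step_arm([
  [[0, 0, 0, 0, 0, 0.01, 1], [0, 0, 0, 0, 0, 0.01, 1], [0, 0, 0, 0, 0, 0, 1], [0, 0, 0, 0, 0, 0, 1]],
])

```text
clock: 20.15
eef_pos: [562.6, 54.4, 39.3]
tool_rot: [3.14, 0.0, 1.602]
force: [-2.7, -0.5, 10.6]
width: 48.9
gripper_force: 63.7
```

```bash
python3 st.py
```

```text
t 20.15 [562.64  54.44  39.33] [1.7994e+02 3.0000e-02 9.1790e+01] F [-2.7 -0.5 10.6] M [-0.14  0.62  0.02] w 48.9 gf 63.7 q7 -0.48
```

step_arm([
  [[0, 0, 0, 0, 0, -0.01, 0], [0, 0, 0, 0, 0, 0, 0], [0, 0, 0, 0, 0, 0, 0], [0, 0, 0, 0, 0, 0, 0], [0, 0, 0, 0, 0, 0, 0], [0, 0, 0, 0, 0, 0, 0], [0, 0, 0, 0, 0, -0.1, 0], [0, 0, 0, 0, 0, -0.25, 0], [0, 0, 0, 0, 0, -0.25, 0], [0, 0, 0, 0, 0, -0.25, 0], [0, 0, 0, 0, 0, -0.25, 0], [0, 0, 0, 0, 0, -0.1, 0]],
])

```text
clock: 21.35
eef_pos: [564.2, 55.0, 223.2]
tool_rot: [3.136, -0.001, 1.602]
force: [-0.2, -0.2, -0.4]
width: 85.3
gripper_force: 0.0
```

step_arm([
  [[0, 0, 0, -0.25, 0, 0, 0], [0, 0, 0, -0.15, 0, 0, 0], [0, 0, 0, 0, 0, 0, 0], [0, 0, 0, 0, 0, 0, 0], [0, 0, 0, 0, 0, 0, 0]],
])

```text
clock: 21.85
eef_pos: [564.1, -4.1, 219.3]
tool_rot: [-3.142, -0.001, 1.604]
force: [-1.4, 1.4, -0.5]
width: 85.5
gripper_force: 0.0
```

```bash
python3 look.py w_seat side_plate collar reel; cat > seat.py <<'E'
from h import *;import pickle
p=pickle.load(open('w_seat.pkl','rb'))
print('collar expected',proj(p,[[562.5,54.4,94],[562.5,80.4,94],[562.5,28.4,94],[588.5,54.4,94],[536.5,54.4,94]]).round(1).tolist(),'pins',proj(p,[[561.1,98.4,86],[563.9,10.3,86]]).round(1).tolist())
hsv=cv2.cvtColor(p['img'],cv2.COLOR_RGB2HSV);g=cv2.cvtColor(p['img'],cv2.COLOR_RGB2GRAY)
c=proj(p,[[562.5,54.4,94]])[0]
for m,n in ((cv2.inRange(hsv,(17,110,40),(32,255,255)),'brass'),(cv2.inRange(g,0,40),'dark')):
    k,l,st,ce=cv2.connectedComponentsWithStats(m)
    print(n,[(ce[j].round(1).tolist(),st[j].tolist()) for j in range(1,k) if st[j,4]>12 and np.hypot(*(ce[j]-c))<110])
E
python3 seat.py; python3 go.py 497 -226 200 140
```

```text
[564.1  -4.  219.3] 21.9
side_plate [([247.6, 85.9], 0.69), ([112.5, 182.3], 0.57)]
collar [([243.0, 86.6], 0.9), ([106.8, 183.3], 0.62)]
reel [([263.4, 100.8], 0.57)]
collar expected [[252.4, 107.3], [253.4, 77.5], [251.5, 135.9], [281.0, 108.3], [223.8, 106.4]] pins [[252.5, 56.9], [252.4, 153.5]]
brass [([252.5, 57.2], [250, 54, 6, 8, 40]), ([295.0, 63.1], [291, 57, 10, 14, 78]), ([252.5, 104.9], [246, 85, 14, 41, 564]), ([212.0, 147.2], [208, 142, 8, 11, 56]), ([252.3, 151.7], [250, 148, 6, 8, 41])]
dark [([252.4, 108.1], [226, 80, 54, 55, 1034])]
at [564.1  -4.5 219.3] [-1.800e+02 -2.000e-02  9.189e+01] q [ 0.24  0.5  -0.43  1.72  0.24  0.97 -0.25] t 22.05 w 85.8
turn total frac [ 1.0000e-04 -5.0000e-04 -1.0692e+00] shift frac after turn [-0.6063 -1.4188  0.1289] | shift before turn [-1.4611 -0.4959  0.1284]
```

step_arm([
  [[0, 0, 0, -0.24, -0.083, 0, 0], [0, 0, 0, -0.24, -0.083, 0, 0], [0, 0, 0, -0.24, -0.083, 0, 0], [0, 0, 0, -0.24, -0.083, 0, 0], [0, 0, 0, -0.24, -0.083, 0, 0], [0, 0, 0, -0.24, -0.083, 0, 0], [0, 0, -0.178, 0, 0, 0, 0], [0, 0, -0.178, 0, 0, 0, 0], [0, 0, -0.178, 0, 0, 0, 0], [0, 0, -0.178, 0, 0, 0, 0], [0, 0, -0.178, 0, 0, 0, 0], [0, 0, -0.178, 0, 0, 0, 0]],
])

```text
clock: 23.25
eef_pos: [496.5, -223.3, 219.4]
tool_rot: [3.141, 0.0, 2.447]
force: [1.0, -0.1, -0.5]
width: 85.3
gripper_force: 0.0
```

step_arm([
  [[0, 0, 0, 0, 0, 0, 0], [0, 0, 0, 0, 0, 0, 0], [0, 0, 0, 0, 0, 0, 0]],
])

```text
clock: 23.55
eef_pos: [496.4, -223.7, 219.4]
tool_rot: [-3.141, 0.0, 2.439]
force: [0.1, -0.2, 0.2]
width: 85.5
gripper_force: 0.0
```

```bash
python3 look.py w_cap2 cap wing; cat > cap.py <<'E'
from h import *;import pickle
import sys
P=[pickle.load(open(n+'.pkl','rb')) for n in sys.argv[1:]]
obs=[]
for i,p in enumerate(P):
    hsv=cv2.cvtColor(p['img'],cv2.COLOR_RGB2HSV)
    x,y=proj(p,[[497,-226,60]])[0].astype(int); print('expect',x,y)
    m=cv2.inRange(hsv,(0,180,40),(13,255,255)); k,l,st,ce=cv2.connectedComponentsWithStats(m)
    for j in range(1,k):
        if st[j,4]>150 and np.hypot(*(ce[j]-[x,y]))<90:
            q=max(cv2.findContours((l==j).astype(np.uint8),0,1)[0],key=cv2.contourArea)
            print(i,ce[j].round(1),st[j].tolist(),[np.round(v,1) for v in cv2.fitEllipse(q)], hsv[l==j].mean(0).round(),hsv[l==j].std(0).round())
    y0,x0=max(y-60,0),max(x-60,0); sub=hsv[y0:y+60,x0:x+60]; 
    v=sub[...,2]; print(np.percentile(v[sub[...,1]>180],[5,25,50,75,95]))
    cv2.imwrite(f'pics/c{i}.png',cv2.cvtColor(p['img'][y0:y+60,x0:x+60],cv2.COLOR_RGB2BGR))
    # ascii V map of orange
    for r in range(y0,y+60,3): print(''.join('.' if not m[r,c] else '%x'%(min(hsv[r,c,2],255)//16) for c in range(x0,min(x+60,512),2)))
E
python3 cap.py w_cap w_cap2; python3 st.py
```

```text
[ 496.4 -223.7  219.4] 23.6
cap [([255.0, 159.2], 0.71), ([489.3, 50.7], 0.21)]
wing [([255.2, 160.6], 0.71), ([489.1, 47.5], 0.17)]
expect 246 149
0 [242.1 143.2] [223, 126, 41, 40, 354] [array([242.2, 144.2]), array([35.2, 37.9]), np.float64(23.4)] [ 13. 235. 114.] [ 1. 23. 21.]
[ 86.25 124.25 137.   139.   141.  ]
............................................................
............................................................
............................................................
............................................................
............................................................
............................................................
............................................................
............................................................
............................................................
............................................................
............................................................
............................................................
.................................................
[... 3706 characters left out ...]
....................
............................................................
............................................................
............................................................
............................................................
............................................................
............................................................
............................................................
............................................................
............................................................
t 23.7 [ 496.35 -223.68  219.43] [-1.7999e+02  1.0000e-02  1.3981e+02] F [0.1 0.4 0.3] M [ 0.07 -0.01 -0.04] w 85.6 gf 0.0 q7 0.89
```

```bash
cat > cap2.py <<'E'
from h import *;import pickle,sys
P=[(n,pickle.load(open(n+'.pkl','rb'))) for n in sys.argv[1:]]
obs=[]
for n,p in P:
    hsv=cv2.cvtColor(p['img'],cv2.COLOR_RGB2HSV); m=cv2.inRange(hsv,(0,190,40),(17,255,255)); m=cv2.morphologyEx(m,cv2.MORPH_CLOSE,np.ones((3,3)))
    c=proj(p,[[497,-226,55]])[0]; k,l,st,ce=cv2.connectedComponentsWithStats(m)
    j=min((j for j in range(1,k) if st[j,4]>400),key=lambda j:np.hypot(*(ce[j]-c))); 
    q=max(cv2.findContours((l==j).astype(np.uint8),0,1)[0],key=cv2.contourArea)
    W=np.array([atz(p,v,53)[:2] for v in q[:,0].astype(float)],np.float32); print(n,'area',st[j,4],'flange circle @53',cv2.minEnclosingCircle(W),cv2.fitEllipse(W))
# rectified wing-top plane, last picture
n,p=P[-1]; cx,cy=497,-225; a=np.radians(140)
u=np.arange(-32,32,1.0); v=np.arange(-20,20.1,.5)
X=np.array([[[cx+uu*np.cos(a)+vv*np.sin(a),cy+uu*np.sin(a)-vv*np.cos(a),80] for vv in v] for uu in u])
px=proj(p,X.reshape(-1,3)).reshape(len(u),len(v),2).astype(np.float32)
V=cv2.GaussianBlur(cv2.cvtColor(p['img'],cv2.COLOR_RGB2GRAY).astype(np.float32),(0,0),.7)
I=cv2.remap(V,px[...,0],px[...,1],cv2.INTER_LINEAR)
for i in range(len(u)-1,-1,-2): print('%4d'%u[i],' '.join('%2d'%I[i,j] for j in range(0,len(v),2)))
E
python3 cap2.py w_cap w_cap2
```

```text
w_cap area 1202 flange circle @53 ((497.9097595214844, -220.73939514160156), 24.19301986694336) ((498.4881286621094, -221.13259887695312), (45.13446807861328, 47.71677780151367), 144.79075622558594)
w_cap2 area 1476 flange circle @53 ((499.7056884765625, -220.97633361816406), 25.527563095092773) ((498.28033447265625, -220.84640502929688), (46.905582427978516, 47.39821243286133), 82.2936019897461)
  31 78 78 78 78 78 78 78 78 79 78 77 76 76 76 75 75 73 73 73 73 71 70 70 71 71 71 71 71 72 73 74 74 75 75 74 75 75 75 75 75 75
  29 77 77 77 77 78 77 77 75 74 74 74 73 73 72 71 70 69 68 69 69 69 69 68 69 69 69 69 69 70 70 70 71 72 72 73 73 73 73 73 73 74
  27 76 76 75 75 74 74 73 72 72 72 71 70 68 67 67 68 70 71 72 73 72 72 71 71 72 72 72 72 73 73 72 71 70 69 68 69 70 72 73 75 77
  25 73 72 73 73 72 72 71 71 70 70 70 70 71 72 74 75 75 74 70 64 58 54 53 53 54 56 56 57 60 64 69 73 74 74 74 72 72 72 74 77 80
  23 73 73 74 73 73 73 71 69 68 71 74 75 75 76 76 76 76 73 66 57 49 47 48 49 48 48 48 48 49 54 62 70 74 76 75 75 74 74 74 75 76
  21 78 78 78 78 79 77 75 73 73 74 75 76 76 76 76 76 75 73 6
[... 2742 characters left out ...]
0 80 80 80 80 80 81 81 82 82 82 83 83
 -23 80 80 80 80 80 80 81 80 80 80 80 79 79 78 78 78 78 78 78 79 79 79 80 80 80 80 80 80 80 81 81 81 82 82 83 83 84 84 84 84 85
 -25 80 80 80 80 79 79 79 78 78 77 78 78 78 78 78 79 80 81 81 82 82 82 83 82 82 82 82 82 83 83 84 84 84 84 85 85 86 86 87 88 91
 -27 79 78 78 78 78 77 77 77 78 79 79 79 80 80 81 82 82 83 84 85 85 85 84 84 83 84 84 84 84 84 84 85 85 86 87 90 94 99 104 108 112
 -29 79 77 76 76 78 78 78 79 80 81 82 83 83 84 85 85 85 85 85 85 85 85 84 84 84 84 85 85 85 87 89 92 95 99 105 110 116 120 123 127 128
 -31 85 80 79 79 80 81 82 83 83 84 85 85 85 85 85 84 84 84 84 84 84 84 84 85 86 88 92 96 100 104 108 112 114 117 121 124 126 127 128 130 132
```

```bash
python3 go.py 498.6 -221.2 19 137.9
```

```text
at [ 496.3 -223.7  219.4] [-1.7999e+02  1.0000e-02  1.3981e+02] q [ 0.8   0.51 -0.64  1.77  0.36  0.98  0.89] t 23.7 w 85.6
turn total frac [-0.0002  0.0002  0.0424] shift frac after turn [-0.      0.0223  1.3362] | shift before turn [-6.0000e-04  2.2500e-02  1.3362e+00]
```

step_arm([
  [[0, 0, 0.042, 0, 0, 0, 0], [0, 0, 0, 0, 0.022, 0.16, 0], [0, 0, 0, 0, 0, 0.22, 0], [0, 0, 0, 0, 0, 0.22, 0], [0, 0, 0, 0, 0, 0.22, 0], [0, 0, 0, 0, 0, 0.2, 0], [0, 0, 0, 0, 0, 0.12, 0], [0, 0, 0, 0, 0, 0.09, 0], [0, 0, 0, 0, 0, 0.06, 0], [0, 0, 0, 0, 0, 0, 0], [0, 0, 0, 0, 0, 0, 0], [0, 0, 0, 0, 0, 0, 0]],
])

```text
clock: 24.9
eef_pos: [499.3, -221.6, 26.8]
tool_rot: [3.141, 0.002, 2.408]
force: [1.0, -0.7, -0.8]
width: 85.6
gripper_force: 0.0
```

```bash
python3 go.py 498.6 -221.2 19 137.9
```

```text
at [ 499.3 -221.6   26.8] [1.7996e+02 1.0000e-01 1.3795e+02] q [ 0.65  0.76 -0.45  1.93  0.58  0.57  0.65] t 24.9 w 85.6
turn total frac [0.0009 0.0022 0.0011] shift frac after turn [ 0.0052 -0.0012  0.0521] | shift before turn [ 0.0053 -0.0012  0.0521]
```

step_arm([
  [[0, 0, 0, 0.004, 0, 0.043, 0], [0, 0, 0, 0, 0, 0, 0], [0, 0, 0, 0, 0, 0, 1], [0, 0, 0, 0, 0, 0, 1], [0, 0, 0, 0, 0, 0, 1], [0, 0, 0, 0, 0, 0, 1], [0, 0, 0, 0, 0, 0, 1], [0, 0, 0, 0, 0, 0, 1], [0, 0, 0, 0, 0, 0, 1], [0, 0, 0, 0, 0, 0, 1]],
])

```text
clock: 25.9
eef_pos: [498.2, -221.0, 19.6]
tool_rot: [3.141, 0.0, 2.408]
force: [0.1, 0.5, 3.7]
width: 10.7
gripper_force: 59.4
```

```bash
python3 st.py
```

```text
t 25.9 [ 498.24 -220.96   19.63] [1.7999e+02 2.0000e-02 1.3797e+02] F [0.1 0.5 3.7] M [0.03 0.09 0.04] w 10.7 gf 59.4 q7 0.65
```

step_arm([
  [[0, 0, 0, 0, 0, -0.05, 1], [0, 0, 0, 0, 0, -0.15, 1], [0, 0, 0, 0, 0, -0.2, 1], [0, 0, 0, 0, 0, -0.2, 1], [0, 0, 0, 0, 0, -0.15, 1], [0, 0, 0.171, 0, 0, 0, 1], [0, 0, 0.171, 0, 0, 0, 1], [0, 0, 0.171, 0, 0, 0, 1], [0, 0, 0.171, 0, 0, 0, 1], [0, 0, 0.171, 0, 0, 0, 1], [0, 0, 0.171, 0, 0, 0, 1], [0, 0, 0, 0, 0, 0, 1]],
])

```text
clock: 27.1
eef_pos: [497.8, -220.7, 132.1]
tool_rot: [-3.141, 0.0, 1.602]
force: [0.0, 0.7, 0.2]
width: 10.8
gripper_force: 58.9
```

step_arm([
  [[0, 0, 0, 0, 0, 0, 1], [0, 0, 0, 0, 0, 0, 1]],
])

```text
clock: 27.3
eef_pos: [497.9, -220.8, 131.9]
tool_rot: [-3.141, -0.0, 1.604]
force: [-0.3, -0.0, -2.5]
width: 10.8
gripper_force: 58.9
```

```bash
python3 st.py;  python3 go.py 562.5 54.4 130 91.8
```

```text
t 27.3 [ 497.94 -220.8   131.92] [-1.7999e+02 -2.0000e-02  9.1930e+01] F [-0.3 -0.  -2.5] M [ 0.03 -0.01 -0.01] w 10.8 gf 58.9 q7 0.13
at [ 497.9 -220.8  131.9] [-1.7999e+02 -2.0000e-02  9.1930e+01] q [ 0.59  0.58 -0.34  1.87  0.27  0.74  0.13] t 27.3 w 10.8
turn total frac [-0.0001 -0.0004  0.0029] shift frac after turn [1.8203 0.4878 0.0128] | shift before turn [1.8192 0.4919 0.0133]
```

step_arm([
  [[0, 0, 0, 0.15, 0.04, 0, 1], [0, 0, 0, 0.22, 0.06, 0, 1], [0, 0, 0, 0.22, 0.06, 0, 1], [0, 0, 0, 0.22, 0.06, 0, 1], [0, 0, 0, 0.22, 0.06, 0, 1], [0, 0, 0, 0.22, 0.06, 0, 1], [0, 0, 0, 0.22, 0.06, 0, 1], [0, 0, 0, 0.2, 0.05, 0, 1], [0, 0, 0, 0.1, 0.027, 0, 1], [0, 0, 0, 0.05, 0.012, 0, 1], [0, 0, 0, 0, 0, 0, 1], [0, 0, 0, 0, 0, 0, 1]],
])

```text
clock: 28.5
eef_pos: [562.5, 52.0, 131.7]
tool_rot: [-3.141, 0.002, 1.6]
force: [-0.2, -0.9, -1.0]
width: 10.8
gripper_force: 58.9
```

step_arm([
  [[0, 0, 0, 0, 0, 0, 1], [0, 0, 0, 0, 0, 0, 1], [0, 0, 0, 0, 0, 0, 1]],
])

```text
clock: 28.8
eef_pos: [562.8, 53.3, 132.0]
tool_rot: [-3.142, 0.0, 1.601]
force: [-0.0, -0.9, -0.6]
width: 10.8
gripper_force: 58.9
```

```bash
python3 go.py 562.5 54.4 105 91.8; python3 look.py w_in cap wing; python3 - <<'E'
from h import *;import pickle
p=pickle.load(open('w_in.pkl','rb')); s=ctrl.read_state(); e=s['eef_pos']
hsv=cv2.cvtColor(p['img'],cv2.COLOR_RGB2HSV); m=cv2.inRange(hsv,(0,190,40),(17,255,255)); m=cv2.morphologyEx(m,cv2.MORPH_CLOSE,np.ones((3,3)))
k,l,st,ce=cv2.connectedComponentsWithStats(m)
print([(ce[j].round(1).tolist(),st[j].tolist()) for j in range(1,k) if st[j,4]>200])
f=e[2]-7.6+40.5
print('flange L,R,front expected',proj(p,[[e[0]-24,e[1],f],[e[0]+24,e[1],f],[e[0],e[1]+24,f]]).round(1).tolist())
br=cv2.inRange(hsv,(17,110,40),(32,255,255));k,l,st,ce=cv2.connectedComponentsWithStats(br)
print('brass',[(ce[j].round(1).tolist(),int(st[j,4])) for j in range(1,k) if st[j,4]>12],'pins',proj(p,[[561.1,98.4,84],[563.9,10.3,84]]).round(1).tolist())
E
```

```text
at [562.8  53.3 132. ] [-1.800e+02  2.000e-02  9.172e+01] q [ 0.06  0.6  -0.32  1.81  0.26  0.77 -0.36] t 28.8 w 10.8
turn total frac [-0.      0.0004 -0.0017] shift frac after turn [ 0.0075 -0.0017  0.1797] | shift before turn [ 0.0076 -0.0017  0.1797]
[562.8  53.6 132. ] 28.85
cap [([251.9, 233.7], 0.82)]
wing [([251.5, 236.9], 0.72), ([263.6, 170.1], 0.47)]
[([251.6, 244.8], [205, 202, 94, 112, 4673]), ([484.2, 346.3], [432, 330, 80, 49, 1952])]
flange L,R,front expected [[204.3, 243.9], [300.2, 246.5], [253.8, 199.9]]
brass [([251.7, 132.5], 83), ([306.6, 136.6], 113), ([252.0, 180.3], 329), ([202.3, 235.4], 68)] pins [[251.6, 133.6], [251.9, 248.1]]
```

step_arm([
  [[0, 0, 0, 0.01, -0.002, 0.05, 1], [0, 0, 0, 0, 0, 0.07, 1], [0, 0, 0, 0, 0, 0.05, 1], [0, 0, 0, 0, 0, 0, 1], [0, 0, 0, 0, 0, 0, 1], [0, 0, 0, 0, 0, 0, 1]],
])

```text
clock: 29.55
eef_pos: [562.7, 55.8, 106.6]
tool_rot: [3.141, -0.0, 1.602]
force: [0.3, 0.3, -0.8]
width: 10.6
gripper_force: 58.9
```

```bash
python3 st.py; python3 go.py 562.5 54.9 80 91.8
```

```text
t 29.55 [562.74  55.83 106.56] [ 1.7997e+02 -1.0000e-02  9.1800e+01] F [ 0.3  0.3 -0.8] M [-0.01  0.01 -0.01] w 10.6 gf 58.9 q7 -0.38
at [562.7  55.8 106.6] [ 1.7997e+02 -1.0000e-02  9.1800e+01] q [ 0.05  0.63 -0.31  1.84  0.28  0.71 -0.38] t 29.55 w 10.6
turn total frac [ 0.0006 -0.0001  0.    ] shift frac after turn [-0.0061 -0.0018  0.1771] | shift before turn [-0.0061 -0.0018  0.1771]
```

Bar bottom is at about 99. Next down into the collar, stopping just above the slot (bar at about 73, TCP 80.5).

step_arm([
  [[0, 0, 0, -0.006, -0.002, 0.02, 1], [0, 0, 0, 0, 0, 0.04, 1], [0, 0, 0, 0, 0, 0.04, 1], [0, 0, 0, 0, 0, 0.04, 1], [0, 0, 0, 0, 0, 0.03, 1], [0, 0, 0, 0, 0, 0, 1], [0, 0, 0, 0, 0, 0, 1], [0, 0, 0, 0, 0, 0, 1]],
])

```text
clock: 30.35
eef_pos: [562.4, 54.9, 81.1]
tool_rot: [3.141, -0.0, 1.602]
force: [-0.2, -0.5, -0.0]
width: 10.8
gripper_force: 58.9
```

```bash
python3 st.py; python3 go.py 562.5 54.9 63.6 91.8
```

```text
t 30.35 [562.44  54.9   81.12] [ 1.7997e+02 -1.0000e-02  9.1800e+01] F [-0.2 -0.5 -0. ] M [-0.03 -0.    0.03] w 10.8 gf 58.9 q7 -0.39
at [562.4  54.9  81.1] [ 1.7997e+02 -1.0000e-02  9.1800e+01] q [ 0.04  0.67 -0.29  1.86  0.29  0.66 -0.39] t 30.35 w 10.8
turn total frac [ 0.0006 -0.0001 -0.0001] shift frac after turn [-0.      0.0004  0.1168] | shift before turn [-0.      0.0003  0.1168]
```

step_arm([
  [[0, 0, 0, 0, 0, 0.02, 1], [0, 0, 0, 0, 0, 0.02, 1], [0, 0, 0, 0, 0, 0.02, 1], [0, 0, 0, 0, 0, 0, 1], [0, 0, 0, 0, 0, 0, 1]],
])

```text
clock: 30.85
eef_pos: [562.1, 54.8, 71.8]
tool_rot: [-3.141, 0.0, 1.602]
force: [0.4, 0.1, -1.8]
width: 10.7
gripper_force: 58.9
```

step_arm([
  [[0, 0, 0, 0, 0, 0.015, 1], [0, 0, 0, 0, 0, 0.015, 1], [0, 0, 0, 0, 0, 0.01, 1], [0, 0, 0, 0, 0, 0, 1], [0, 0, 0, 0, 0, 0, 1]],
])

```text
clock: 31.35
eef_pos: [562.2, 54.8, 65.9]
tool_rot: [-3.142, 0.0, 1.602]
force: [-0.5, -0.4, -1.1]
width: 11.1
gripper_force: 58.9
```

```bash
python3 st.py
```

```text
t 31.35 [562.17  54.81  65.87] [-179.99    0.     91.79] F [-0.5 -0.4 -1.1] M [-0.01  0.04  0.04] w 11.1 gf 58.9 q7 -0.4
```

Bar at about 58, inside the slot with no contact. Feel for the flange.

step_arm([
  [[0, 0, 0, 0, 0, 0.01, 1], [0, 0, 0, 0, 0, 0.007, 1], [0, 0, 0, 0, 0, 0, 1], [0, 0, 0, 0, 0, 0, 1]],
])

```text
clock: 31.75
eef_pos: [562.3, 54.8, 63.6]
tool_rot: [3.141, 0.0, 1.602]
force: [-0.9, -0.3, 2.4]
width: 10.6
gripper_force: 59.3
```

```bash
python3 st.py
```

```text
t 31.75 [562.3   54.8   63.64] [179.98   0.    91.79] F [-0.9 -0.3  2.4] M [-0.02  0.21 -0.02] w 10.6 gf 59.3 q7 -0.4
```

step_arm([
  [[0, 0, 0, 0, 0, 0.003, 1], [0, 0, 0.1, 0, 0, 0, 1], [0, 0, 0.1, 0, 0, 0, 1], [0, 0, 0.1, 0, 0, 0, 1], [0, 0, 0.1, 0, 0, 0, 1], [0, 0, 0, 0, 0, 0, 1], [0, 0, 0, 0, 0, 0, 1]],
])

```text
clock: 32.45
eef_pos: [563.1, 55.0, 63.6]
tool_rot: [3.14, -0.001, 1.29]
force: [-0.3, -0.2, 5.8]
width: 10.8
gripper_force: 59.9
```

```bash
python3 st.py
```

```text
t 32.45 [563.12  54.97  63.61] [ 1.799e+02 -4.000e-02  7.388e+01] F [-0.3 -0.2  5.8] M [-0.02  0.08 -0.1 ] w 10.8 gf 59.9 q7 -0.63
```

step_arm([
  [[0, 0, 0.1, 0, 0, 0, 1], [0, 0, 0.1, 0, 0, 0, 1], [0, 0, 0.1, 0, 0, 0, 1], [0, 0, 0.1, 0, 0, 0, 1], [0, 0, 0.1, 0, 0, 0, 1], [0, 0, 0.1, 0, 0, 0, 1], [0, 0, 0, 0, 0, 0, 1], [0, 0, 0, 0, 0, 0, 1], [0, 0, 0, 0, 0, 0, 1]],
])

```text
clock: 33.35
eef_pos: [563.2, 55.1, 63.6]
tool_rot: [3.14, -0.002, 0.818]
force: [-0.4, 0.1, 5.7]
width: 10.7
gripper_force: 59.9
```

```bash
python3 st.py; python3 look.py w_end cap wing; cat > end.py <<'E'
from h import *;import pickle
p=pickle.load(open('w_end.pkl','rb')); s=ctrl.read_state(); e=s['eef_pos']; T=ctrl.get_image('top')
hsv=cv2.cvtColor(p['img'],cv2.COLOR_RGB2HSV)
br=cv2.inRange(hsv,(17,110,40),(32,255,255));k,l,st,ce=cv2.connectedComponentsWithStats(br)
y=[(ce[j].round(1).tolist(),int(st[j,4]),hsv[l==j].mean(0).round().tolist(),atz(p,ce[j],70).round(1).tolist(),round(float(np.degrees(np.arctan2(*(atz(p,ce[j],70)[:2]-[562.5,54.4])[::-1]))),1)) for j in range(1,k) if st[j,4]>12]
for v in y: print(v)
m=cv2.inRange(hsv,(0,190,40),(17,255,255)); k,l,st,ce=cv2.connectedComponentsWithStats(cv2.morphologyEx(m,cv2.MORPH_CLOSE,np.ones((3,3))))
print([(ce[j].round(1).tolist(),st[j].tolist()) for j in range(1,k) if st[j,4]>200])
E
python3 end.py
```

```text
t 33.35 [563.16  55.07  63.62] [ 1.7993e+02 -9.0000e-02  4.6890e+01] F [-0.4  0.1  5.7] M [ 0.01  0.09 -0.07] w 10.7 gf 59.9 q7 -0.96
[563.2  55.1  63.6] 33.4
cap [([252.9, 236.3], 0.82)]
wing [([250.9, 238.9], 0.61)]
([253.0, 129.6], 251, [25.0, 217.0, 160.0], [600.9, 94.5, 70.0], 46.2)
([192.9, 178.2], 200, [21.0, 173.0, 80.0], [558.6, 97.8, 70.0], 95.1)
([307.0, 279.1], 92, [21.0, 170.0, 60.0], [563.2, 5.7, 70.0], -89.2)
[([251.9, 244.2], [205, 201, 96, 113, 4832])]
```

The yellow mark measures 46.2° against a wing yaw of 46.9°. The flange is resting with about 6 N, the turning torque is low and the grip is firm, so I hand in.

```bash
python3 -c "
from cell import ctrl
print(ctrl.finish_job())"
```

```text
the job is handed in; nothing more can be done
None
```

The job is handed in: the side plate is seated flush on the pins, and the cap is in with its flange on the collar, turned clockwise about 45° to the yellow mark (within about 1°), short of the lock, with the gripper still holding the wing.

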